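# Return the spent blade cassette to the sharps hopper

## Robot

A 7-joint arm with a two-finger parallel gripper is mounted at the origin on the work surface. World frame = base frame: x ahead of the robot, y to its left, z up, the work surface at z = 0. Lengths are in m, angles in rad, forces in N, time in s.
With the tool pointing down it reaches from about 0.4 to 0.85 m from the base axis. Payload 10.4 kg.
Tool frame: the origin (TCP) lies on the centre line of the jaws, within the pads' length; the fingertips stand 11 mm ahead of it and the grasp point (between the pads) lies 8 mm behind it (manip.finger_overhang is the distance from the TCP to the fingertips, in m); z points along the fingers, y is the line along which they close (so a half turn about z gives the same grasp; the last joint's range is limited). The gripper opens to 85 mm and grips with 20 to 120 N. Pads are 22 mm wide; open, the fingers measure 114 mm over their backs; the gripper's body (76 mm by 85 mm) begins 54 mm behind the grasp point. The pads swing forward as they close: fully open they stand 13 mm farther back than shut.
Start: joints at [-1.319, 0.332, -0.065, 1.46, 0.022, 1.35, -0.088], TCP at [0.17, 0.602, 0.242] pointing down, gripper open.
Joint ranges: [-2.6, 2.6], [-0.5, 2.12], [-1.47, 1.34], [0.16, 2.42], [-1.27, 4.41], [0.06, 2.06], [-2.6, 2.6]. Speed limits (rad/s): [2.22, 2.22, 2.79, 2.79, 3.14, 3.14, 3.14].

## Interface

Orientations are given as a unit quaternion [x, y, z, w].
In Python, from workcell import manip, imaging, workorder gives the robot as it stands.
- The arm moves only by the tool jog_arm, never from a script. Its argument "deltas" is a list of rows, each an object with "gripper": the opening, from 0 (shut) to 1 (fully open); "offset": the shift along the tool's x, y, z in m, a list of three; "rotation": the turn, a rotation vector about the tool's x, y, z in degrees, a list of three. In form: [{"gripper": gripper, "offset": [tx, ty, tz], "rotation": [ax, ay, az]}, ...]. A call has 1 to 20 rows; each row shifts and turns the commanded pose from where the row before left it, along the tool's axes as they then stand; what a row does not reach is not made up. A row lasts 1/10 s, in which the tool goes at most 50 mm and 8.59 degrees, less where a joint would pass 70% of its speed; a pose out of reach is approached as far as the arm can. A call with a gripper value outside its range is refused whole. The fingers move at their own pace and stop on an object; "newtons" is the grip in N (left out, the last holds). Time passes only in rows, so rows that do not move let the fingers close. It gives the time, the measured TCP pose, the force, the opening and the grip force at its end, in the units of the state.
- manip.get_obs(): the state, without advancing time (a new reading comes with each control period).
- imaging.camera(name): name is "side" or "top" or "wrist"; returns the picture (420x560x3 uint8, blue, green, red); there is no depth.
- imaging.camera_model(name): a dict with "camera_matrix" (3x3 intrinsics, pixels), "world_to_cam" (4x4, takes a point from world to camera coordinates); the wrist camera has in their place "hand_eye" (4x4, takes a point from camera to tool coordinates, whose origin is the TCP and whose axes are the flange's). Camera axes: x right, y up, looking along -z (the intrinsics and any distortion apply to the point x, -y, -z); pixel columns grow to the right and rows downward; lengths in m; the calibration is good to about 2 mm. A picture is of the moment at which its call begins: read the wrist's pose just before it. camera_model takes no time and is no camera call.
- workorder.hand_in(): hands the job in; it is judged then, once.
The state is a dict: "clock": time; "joint_pos": joint angles; "joint_velocities": joint speeds; "tau": joint torques, N m; "position": TCP position; "ee_rot": TCP orientation; "ft_force": force on the tool from outside, world axes, zero at the start; "torque": the same for the moment, N m; "grip_width": opening from 0.0 (shut) to 1.0 (fully open); "grasp_force": force on a finger pad.
Only numpy, scipy, OpenCV 4.12 (cv2) and the standard library are available. Lean on these libraries where they do the work, as an engineer would, in place of code of your own. Each camera call takes 0.05 s, during which the arm holds its last target. There are 200 camera calls.

## Task

Slide the sharps hopper's cover fully open, take the spent blade cassette and push it in through the sprung flap, holding the flap open until the cassette drops inside. Let the flap spring shut behind it, then slide the cover back over its small end ridge until it is fully home. Leave the other things on the bench where they are.

Things in the scene. Friction and masses are not known exactly. Their poses are not given: they have to be found in the camera images.
- hopper: Fixed grey steel hopper, 260 deep (x) x 320 wide (y), origin under its centre, y to its left, z up, yaw within 12 deg. From the top of its 130 high front wall (x=-130) a face 180 long slopes up and back at 35 deg: up-slope (0.819,0,0.574), outward normal (-0.574,0,0.819) in its frame. Walls 5 thick; inside, one empty bin with its floor 6 up.
- opening (a point): Centre of the opening, in the plane of the sloping face (axes as the hopper's). The opening is 130 wide (hopper y) x 120 up the slope, in the right half of the face (hopper y=-75). Things go in along the face's normal. A cassette let go with its lower edge 85 mm inside the face, some 10 mm down-slope of the centre, by fingers spreading about 15 mm each way (they then hold off the flap) drops into the bin.
- hood (a point): Middle of the upper edge of the hood: a full-width clear plastic plate that rises 90 mm along the face's normal from the upper end of the face (90 mm up-slope of the opening's centre), leaning towards the robot, so the tool must tilt about 35 deg to go in beneath it.
- flap (a joint): Dark steel flap 126 wide x 118 long x 4, just inside the opening (top 6 mm below the face), hinged along the opening's upper edge, 60 mm up-slope of its centre. 0 = shut; grows as it is pushed inwards, to 1.45 rad. A spring always shuts it: 0.2 N m when shut, 0.33 N m at 1.3 rad.
- cover (a joint): Aluminium cover plate, 142 wide x 138 up the slope x 5, its top 13 mm above the face, in two rails 19 high along the face's lower and upper edges. Slides along hopper y: 0 = home over the opening, 0.145 m = fully open, towards +y. Starts part-way; stays where left (1 N friction). A small ridge resists with some 6 N between 0.013 and 0.007 m; it is home below 0.002.
- knob (a point): Centre of the cover's black knob, 26 wide along hopper y, 30 along the slope, 34 high along the face's normal: its foot is on the cover, 17 mm below this point, which is 30 mm above the face. It moves with the cover; 25 mm down-slope of the opening's centre, level with it in y when the cover is home.
- cassette_centre (a point): Centre of the spent blade cassette: a loose grey block with a steel strip on each side, about 0.3 kg, 30 thick (x) x 100 long (y) x 60 high (z), standing upright on the bench on its long narrow edge.
- dish: Bystander: low terracotta bowl, 104 mm across, 32 high; origin under its centre.
- dish_far: Bystander: low terracotta bowl, 120 mm across, 32 high.
- stone: Bystander: honing stone on a wooden base, 120 (x) x 50 (y) x 28 high, lying flat; origin under its centre.
- jar: Bystander: amber glass jar with brass cap, 68 mm across, 90 high.
- mug: Bystander: white mug, 80 across, 90 high.
- scraper: Bystander: wooden-handled scraper 140 long, lying flat along its x; origin under its middle.
Mind the look-alikes: they are no part of the job. Leave any green or red look-alike of the part that bears cassette_centre alone.

How it is judged:
On the way, in this order (a step that is already met when the one before it is completed fails the run):
1. the cover is slid fully open (joint above 0.13 m) (value of joint cover above 0.13 m), for 0.2 s.
2. the flap is held open (above 0.6 rad) with the cassette in the opening (value of joint flap above 0.6 rad and distance between cassette_centre and opening below 0.08 m), for 0.1 s.
3. the cassette lies inside the hopper and the flap has sprung shut (z of cassette_centre in the frame of hopper below 0.08 m and horizontal distance between cassette_centre and hopper below 0.19 m and value of joint flap below 0.08 rad), for 0.2 s.
At the end, for the whole second after the job is handed in: The cassette lies at rest inside the hopper (its centre less than 80 mm above the table, within the walls), the flap is shut (below 0.08 rad) and the cover is home past its ridge (below 4 mm) (z of cassette_centre in the frame of hopper below 0.08 m and x of cassette_centre in the frame of hopper between -0.125 and 0.125 m and y of cassette_centre in the frame of hopper between -0.155 and 0.155 m and linear speed of cassette below 0.02 m/s and value of joint flap below 0.08 rad and value of joint cover below 0.004 m); the robot touches nothing.
It fails at once if a bystander is moved by more than 30 mm (distance of any of dish, dish_far, stone, jar, mug, scraper from where it was at the start of the episode above 0.03 m).
It also fails if it takes over 72 s, if anything falls off the work surface, if the arm or the gripper's body presses on something with over 40 N, if the wrist force passes 120 N, or if a joint passes its speed limit or range.

## Working session

There is one attempt and no reset: what is moved stays moved. The work goes in short steps, Python scripts to look and compute and a tool call to move; the robot and the scene stay as the last step left them, time stands still between calls to the robot, and variables do not carry over. Pictures are saved under pics/ and viewed, at most 10 in all, crops included, and the job is handed in when it is done.

Besides the shell and the picture viewer there is one more tool, called after ">>>" as name(argument=value, ...) on one line, values as JSON. jog_arm: Moves the arm, as the interface text tells. Its arguments: {"type":"object","properties":{"deltas":{"type":"array","items":{"type":"object","properties":{"gripper":{"type":"number"},"offset":{"type":"array","items":{"type":"number"}},"rotation":{"type":"array","items":{"type":"number"}}}}},"newtons":{"type":"number"}},"required":["deltas"]}

```bash
mkdir -p pics; ls; python3 - <<'E'
from workcell import manip, imaging, workorder
import cv2, numpy as np
np.set_printoptions(precision=4,suppress=True)
o=manip.get_obs(); print(o)
print(manip.finger_overhang)
for n in ["side","top","wrist"]:
    m=imaging.camera_model(n); print(n,m)
a=imaging.camera("side"); b=imaging.camera("top")
cv2.imwrite("pics/side0.png",a);cv2.imwrite("pics/top0.png",b)
E
```

```text
pics
{'clock': 0.0, 'joint_pos': array([-1.3186,  0.3329, -0.0647,  1.4609,  0.0216,  1.3499, -0.0885]), 'joint_velocities': array([ 0.0022,  0.0023, -0.0006, -0.0017,  0.0005, -0.0008, -0.001 ]), 'tau': array([ -0.0011, -62.5437,   0.0482, -39.1634,   0.0161,   0.0094,
         0.    ]), 'position': array([0.1695, 0.6012, 0.2415]), 'ee_rot': array([ 0.137 ,  0.9906, -0.0007, -0.0001]), 'ft_force': array([-0.1798, -0.3493, -0.0909]), 'torque': array([-0.0088, -0.0102, -0.0281]), 'grasp_force': 0.0, 'grip_width': 0.9984801829888891}
0.011
side {'camera_matrix': array([[504.2703,   0.    , 281.2499],
       [  0.    , 504.2703, 210.2337],
       [  0.    ,   0.    ,   1.    ]]), 'world_to_cam': array([[-0.997 , -0.0754, -0.0151,  0.4885],
       [ 0.0402, -0.6789,  0.7332, -0.1551],
       [-0.0655,  0.7304,  0.6799, -1.5045],
       [ 0.    ,  0.    ,  0.    ,  1.    ]])}
top {'camera_matrix': array([[422.6647,   0.    , 275.6426],
       [  0.    , 422.6647, 204.3318],
       [  0.    ,   0.    ,   1.    ]]), 'world_to_cam': array([[-0.0131, -0.9999, -0.0079,  0.0268],
       [ 0.9972, -0.0137,  0.0739, -0.5199],
       [-0.074 , -0.0069,  0.9972, -1.4972],
       [ 0.    ,  0.    ,  0.    ,  1.    ]])}
wrist {'camera_matrix': array([[308.1337,   0.    , 276.9474],
       [  0.    , 308.1337, 211.6771],
       [  0.    ,   0.    ,   1.    ]]), 'hand_eye': array([[-0.0018,  0.9498,  0.313 ,  0.0798],
       [ 1.    ,  0.0018,  0.0002,  0.0013],
       [-0.0003,  0.313 , -0.9498, -0.1312],
       [ 0.    ,  0.    ,  0.    ,  1.    ]])}
```

View pics/top0.png

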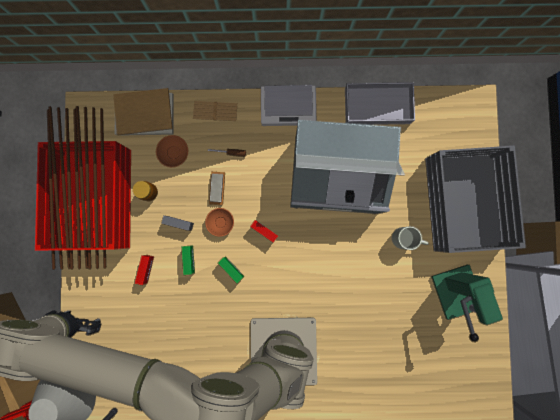

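View pics/side0.png

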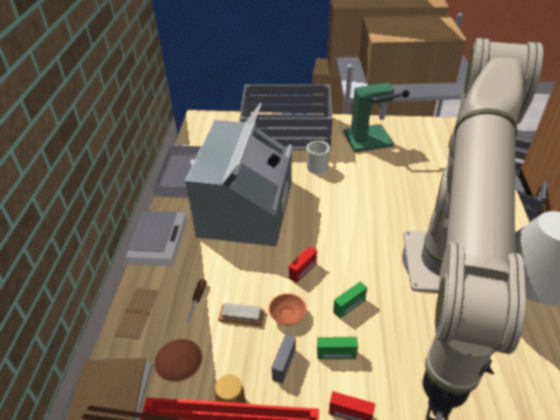

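The top view shows the grey cassette at about (177,224) and the hopper at (292–400, 122–212), with the knob near (350,196). Obstacles near the cassette are the dish (219,222), the stone (216,188) and coloured look-alikes. I'll zoom in on the hopper and cassette.

```bash
python3 - <<'E'
import cv2, numpy as np
a=cv2.imread("pics/side0.png");b=cv2.imread("pics/top0.png")
r=lambda im,x,y,w,h,W,H: cv2.resize(im[y:y+h,x:x+w],(W,H),interpolation=cv2.INTER_CUBIC)
c=np.zeros((600,800,3),np.uint8)
c[:400,:480]=r(b,285,117,120,100,480,400)   # x4
c[:400,480:800]=r(a,185,100,120,150,320,400) # x2.667
c[400:,:280]=r(b,155,205,70,50,280,200) # x4
c[400:,280:480]=r(a,260,320,50,50,200,200) #x4
cv2.imwrite("pics/crop0.png",c)
E
```

```text
(no output)
```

View pics/crop0.png

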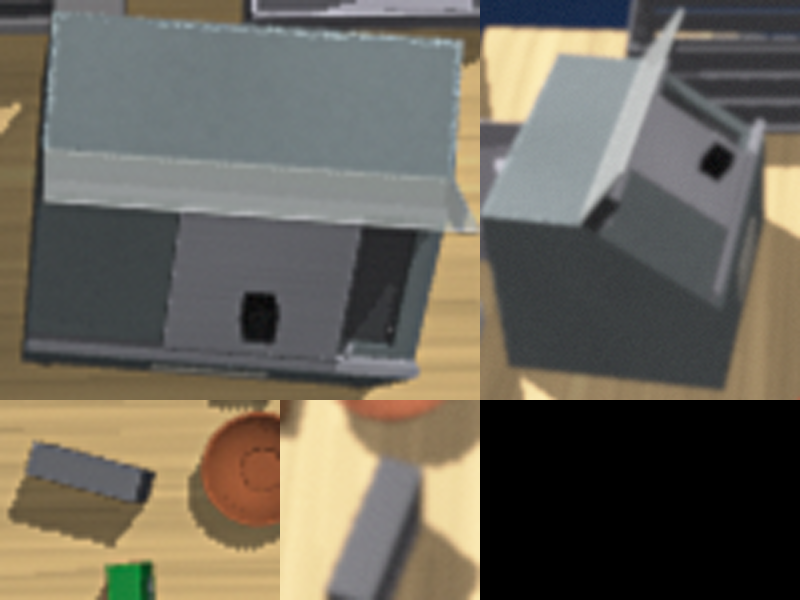

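Crop x4 offsets are (285,117). In the hopper view, the cover (light plate) spans about (163–360) with the knob at (259,317), and the dark flap is visible at right. The cassette's top face has corners at (36,443), (147,470), (135,502) and (25,472). Next I'll fit the poses.

```bash
cat > h.py <<'E'
import numpy as np, cv2
from scipy.optimize import least_squares
from scipy.spatial.transform import Rotation as R
from workcell import manip, imaging
np.set_printoptions(precision=4,suppress=True)
def proj(P,K,T):
    c=np.c_[P,np.ones(len(P))]@T.T
    p=np.c_[c[:,0],-c[:,1],-c[:,2]]@K.T
    return p[:,:2]/p[:,2:]
def cam(n,obs=None):
    m=imaging.camera_model(n)
    if n!="wrist": return m["camera_matrix"],m["world_to_cam"]
    T=np.eye(4);T[:3,:3]=R.from_quat(obs["ee_rot"]).as_matrix();T[:3,3]=obs["position"]
    return m["camera_matrix"],np.linalg.inv(T@m["hand_eye"])
def pose(v,P): return P@R.from_euler('z',v[2]).as_matrix().T+[v[0],v[1],0]
def face(u,y,n): # upslope from opening centre, hopper y, normal
    return np.array([-.13,0,.13])+(u+.09)*np.array([.8192,0,.5736])+n*np.array([-.5736,0,.8192])+[0,y,0]
E
cat > fit.py <<'E'
from h import *
t=lambda x,y:(285+x/4,117+y/4); s=lambda x,y:(185+(x-480)/2.667,100+y/2.667)
top=[((.13,.16,.2332),t(55,12)),((.13,-.16,.2332),t(462,40)),(face(.09,.16,.09),t(44,202)),(face(.09,-.16,.09),t(475,230)),((.0174,.16,.2332),t(48,150))]
sid=[((.13,.16,.2332),s(485,218)),((.0174,.16,.2332),s(582,222)),((-.13,.16,0),s(722,387)),((.13,.16,0),s(510,366)),((.13,-.16,.2332),s(560,55)),(face(.09,-.16,.09),s(683,10))]
def res(v):
    out=[]
    for L,n in((top,"top"),(sid,"side")):
        out.append(proj(pose(v[:3],np.array([np.array(p) for p,_ in L])),*cam(n))-np.array([q for _,q in L]))
    kn=pose(v[:3],face(-.025,-.075+v[3],.030)[None])
    out.append(proj(kn,*cam("top"))-t(259,317)); out.append(proj(kn,*cam("side"))-s(716,160))
    return np.vstack(out)
f=least_squares(lambda v:res(v).ravel(),[.65,-.16,0,.05],loss='soft_l1')
print("hopper x y yaw, cover",f.x);print(res(f.x).round(1).tolist())
for nm,L in(("cover left edge",[(163,348),(180,212)]),("right",[(342,355),(360,228)])): # y of edges from top view
    K,T=cam("top")
    for p in L:
        g=least_squares(lambda w:(proj(pose(f.x[:3],face(w[0],w[1],.013)[None]),K,T)-t(*p)).ravel(),[0,-.07]).x
        print(nm,g)
C=np.array([[.015,.05,.06],[.015,-.05,.06],[-.015,-.05,.06],[-.015,.05,.06]])
q=np.array([(164,215.75),(191.75,222.5),(188.75,230.5),(161.25,223)])
r=lambda v:(proj(pose(v,C),*cam("top"))-q).ravel()
g=least_squares(r,[.45,.33,0]);print("cassette",g.x,r(g.x).round(1)); print(proj(pose(g.x,C),*cam("side")))
E
python3 fit.py
```

```text
hopper x y yaw, cover [ 0.6243 -0.2051 -0.0838  0.054 ]
[[-0.2, 0.1], [0.5, 0.0], [-0.1, 0.8], [1.8, 1.3], [-0.9, 1.2], [-2.3, -1.4], [-0.3, 0.7], [0.5, 1.0], [-1.0, 0.1], [-1.7, -1.2], [-0.1, -0.4], [0.3, 0.3], [-0.4, 0.4]]
cover left edge [-0.0685  0.0504]
cover left edge [0.0551 0.0512]
right [-0.0633 -0.0949]
right [ 0.052  -0.0895]
cassette [ 0.4569  0.3663 -0.2713] [-0.2 -0.6 -0.4 -0.1  0.3  0.3  0.2  0.4]
[[270.006  366.3937]
 [284.17   332.2637]
 [295.5094 335.6746]
 [281.9077 370.2247]]
```

```bash
cat >> h.py <<'E'
H=np.array([.6243,-.2051,-.0838])
Rz=lambda a:R.from_euler('z',a).as_matrix()
def W(u,y,n): return pose(H,face(u,y,n)[None])[0]
def Rface(mode): # mode 'knob': tool y=hopper y ; 'drop': tool x=hopper +y
    n=np.array([-.5736,0,.8192]); z=-n
    if mode=='knob': y=np.array([0,1.,0]); x=np.cross(y,z)
    else: x=np.array([0,1.,0]); y=np.cross(z,x)
    return Rz(H[2])@np.c_[x,y,z]
def down(azx): x=np.array([np.cos(azx),np.sin(azx),0]); z=np.array([0,0,-1.]); return np.c_[x,np.cross(z,x),z]
def plan(p,Rt,o=None):
    o=o or manip.get_obs(); R0=R.from_quat(o["ee_rot"]).as_matrix()
    rv=R.from_matrix(R0.T@Rt).as_rotvec(degrees=True); d=np.array(p)-o["position"]
    print("rot deg",rv.round(2),"| shift before rot",(R0.T@d*1e3).round(1),"after rot",(Rt.T@d*1e3).round(1),"mm | world",p)
E
python3 - <<'E'
from h import *
plan(W(-.025,-.021,.15),Rface('knob'))
plan(W(-.025,-.021,.03),Rface('knob'))
print(W(0,-.075,0),W(-.01,-.075,0))
E
```

```text
rot deg [ -3.41 -34.89 -10.57] | shift before rot [-500.6 -704.3  -47.6] after rot [-321.1 -786.4  165.5] mm | world [ 0.4603 -0.2124  0.2902]
rot deg [ -3.41 -34.89 -10.57] | shift before rot [-568.2 -691.1   50.7] after rot [-321.1 -786.4  285.5] mm | world [ 0.5289 -0.2182  0.1919]
[ 0.5619 -0.2751  0.1816] [ 0.5538 -0.2744  0.1759]
```

>>> jog_arm(deltas=[{"gripper": 1,"offset": [-0.036,-0.018,-0.01],"rotation": [0,0,0]},{"gripper": 1,"offset": [-0.036,-0.018,-0.01],"rotation": [0,0,0]},{"gripper": 1,"offset": [-0.036,-0.018,-0.01],"rotation": [0,0,0]},{"gripper": 1,"offset": [-0.036,-0.018,-0.01],"rotation": [0,0,0]},{"gripper": 1,"offset": [-0.036,-0.018,-0.01],"rotation": [0,0,0]},{"gripper": 1,"offset": [-0.036,-0.018,-0.01],"rotation": [0,0,0]},{"gripper": 1,"offset": [-0.036,-0.018,-0.01],"rotation": [0,0,0]},{"gripper": 1,"offset": [-0.036,-0.018,-0.01],"rotation": [0,0,0]},{"gripper": 1,"offset": [-0.036,-0.018,-0.01],"rotation": [0,0,0]},{"gripper": 1,"offset": [-0.036,-0.018,-0.01],"rotation": [0,0,0]}])

```text
clock: 1.1
position: [0.4681, 0.3293, 0.3425]
ee_rot: [0.137, 0.991, -0.0, -0.0]
ft_force: [1.4, 0.1, 0.4]
grip_width: 1.0
grasp_force: 0.0
```

>>> jog_arm(deltas=[{"gripper": 1,"offset": [-0.0115,-0.0435,0],"rotation": [0,0,0]},{"gripper": 1,"offset": [-0.0115,-0.0435,0],"rotation": [0,0,0]},{"gripper": 1,"offset": [-0.0115,-0.0435,0],"rotation": [0,0,0]},{"gripper": 1,"offset": [-0.0115,-0.0435,0],"rotation": [0,0,0]},{"gripper": 1,"offset": [-0.0115,-0.0435,0],"rotation": [0,0,0]},{"gripper": 1,"offset": [-0.0115,-0.0435,0],"rotation": [0,0,0]},{"gripper": 1,"offset": [-0.0115,-0.0435,0],"rotation": [0,0,0]},{"gripper": 1,"offset": [-0.0115,-0.0435,0],"rotation": [0,0,0]},{"gripper": 1,"offset": [-0.0115,-0.0435,0],"rotation": [0,0,0]},{"gripper": 1,"offset": [-0.0115,-0.0435,0],"rotation": [0,0,0]},{"gripper": 1,"offset": [-0.0115,-0.0435,0],"rotation": [0,0,0]},{"gripper": 1,"offset": [-0.0115,-0.0435,0],"rotation": [0,0,0]}])

```text
clock: 2.3
position: [0.4578, -0.211, 0.3423]
ee_rot: [0.137, 0.991, 0.0, 0.0]
ft_force: [0.4, 0.0, -0.7]
grip_width: 0.997
grasp_force: 0.0
```

```bash
python3 - <<'E'
from h import *
print(manip.get_obs()["joint_pos"])
plan(W(-.025,-.021,.15),Rface('knob'))
E
```

```text
[-0.3806 -0.0034  0.7313  1.6394  0.0017  1.5045  1.6468]
rot deg [ -3.31 -34.88 -10.6 ] | shift before rot [-2.8 -0.7 52.1] after rot [27.8 -1.2 44.2] mm | world [ 0.4603 -0.2124  0.2902]
```

>>> jog_arm(deltas=[{"gripper": 1,"offset": [0,0,0],"rotation": [-0.66,-6.98,-2.12]},{"gripper": 1,"offset": [0,0,0],"rotation": [-0.66,-6.98,-2.12]},{"gripper": 1,"offset": [0,0,0],"rotation": [-0.66,-6.98,-2.12]},{"gripper": 1,"offset": [0,0,0],"rotation": [-0.66,-6.98,-2.12]},{"gripper": 1,"offset": [0,0,0],"rotation": [-0.66,-6.98,-2.12]},{"gripper": 1,"offset": [0.014,0,0.022],"rotation": [0,0,0]},{"gripper": 1,"offset": [0.014,0,0.022],"rotation": [0,0,0]},{"gripper": 1,"offset": [0,0,0],"rotation": [0,0,0]}])

```text
clock: 3.1
position: [0.4589, -0.2091, 0.2863]
ee_rot: [0.04, 0.954, -0.012, 0.298]
ft_force: [-1.3, 0.5, 1.1]
grip_width: 1.002
grasp_force: 0.0
```

```bash
python3 - <<'E'
from h import *
o=manip.get_obs(); im=imaging.camera("wrist")
print(o["joint_pos"])
plan(W(-.025,-.021,.03),Rface('knob'),o)
K,T=cam("wrist",o); im=im.copy()
h=lambda u,y,n:tuple(int(round(v)) for v in proj(W(u,y,n)[None],K,T)[0])
def poly(P,c): 
    for a,b in zip(P,P[1:]+P[:1]): cv2.line(im,h(*a),h(*b),c,1)
for n in(.013,.047):
    pass
poly([(-.04,-.034,.047),(-.01,-.034,.047),(-.01,-.008,.047),(-.04,-.008,.047)],(0,0,255))
poly([(-.069,-.092,.013),(.069,-.092,.013),(.069,.05,.013),(-.069,.05,.013)],(0,255,0))
poly([(-.06,-.14,0),(.06,-.14,0),(.06,-.01,0),(-.06,-.01,0)],(255,0,255))
poly([(-.09,-.16,0),(.09,-.16,0),(.09,.16,0),(-.09,.16,0)],(0,255,255))
cv2.imwrite("pics/w1.png",cv2.resize(im,(784,588)))
E
```

```text
[-0.2343 -0.4729  0.5452  2.1787  0.1383  0.7823  1.7516]
rot deg [-0.02 -0.33 -0.05] | shift before rot [ -4.3  -3.1 117.8] after rot [ -3.6  -3.1 117.8] mm | world [ 0.5289 -0.2182  0.1919]
```

View pics/w1.png

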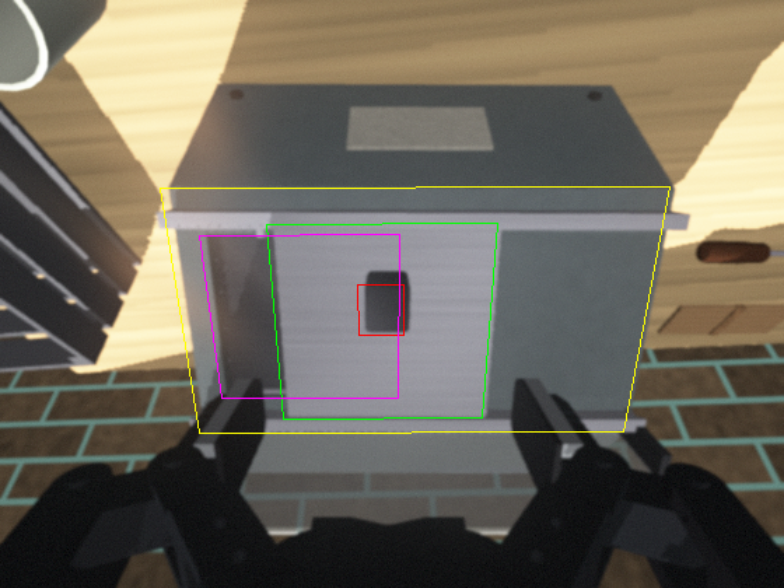

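The overlay matches: the knob is at about (386,300) against a predicted 381 (+3 mm in y), and the cover's edges and face outline agree to within about 2–3 mm. Descending and gripping the knob next.

>>> jog_arm(deltas=[{"gripper": 1,"offset": [-0.001,0,0.04],"rotation": [0,0,0]},{"gripper": 1,"offset": [-0.001,0,0.04],"rotation": [0,0,0]},{"gripper": 1,"offset": [0,0,0.036],"rotation": [0,0,0]},{"gripper": 1,"offset": [0,0,0],"rotation": [0,0,0]},{"gripper": 0.15,"offset": [0,0,0],"rotation": [0,0,0]},{"gripper": 0.15,"offset": [0,0,0],"rotation": [0,0,0]},{"gripper": 0.15,"offset": [0,0,0],"rotation": [0,0,0]},{"gripper": 0.15,"offset": [0,0,0],"rotation": [0,0,0]},{"gripper": 0.15,"offset": [0,0,0],"rotation": [0,0,0]},{"gripper": 0.15,"offset": [0,0,0],"rotation": [0,0,0]}], newtons=25)

```text
clock: 4.15
position: [0.5287, -0.2157, 0.1976]
ee_rot: [0.04, 0.953, -0.013, 0.301]
ft_force: [-9.7, 2.3, 10.6]
grip_width: 0.297
grasp_force: 30.3
```

>>> jog_arm(deltas=[{"gripper": 0.15,"offset": [0,0.002,-0.002],"rotation": [0,0,0]},{"gripper": 0.15,"offset": [0,0.008,-0.001],"rotation": [0,0,0]},{"gripper": 0.15,"offset": [0,0.014,0],"rotation": [0,0,0]},{"gripper": 0.15,"offset": [0,0.014,0],"rotation": [0,0,0]},{"gripper": 0.15,"offset": [0,0.014,0],"rotation": [0,0,0]},{"gripper": 0.15,"offset": [0,0.014,0],"rotation": [0,0,0]},{"gripper": 0.15,"offset": [0,0.014,0],"rotation": [0,0,0]},{"gripper": 0.15,"offset": [0,0.005,0],"rotation": [0,0,0]},{"gripper": 0.15,"offset": [0,0,0],"rotation": [0,0,0]},{"gripper": 0.15,"offset": [0,0,0],"rotation": [0,0,0]}])

```text
clock: 5.15
position: [0.5347, -0.1299, 0.1987]
ee_rot: [0.04, 0.953, -0.013, 0.301]
ft_force: [25.2, -1.6, -20.3]
grip_width: 0.3
grasp_force: 27.6
```

```bash
python3 - <<'E'
from h import *
o=manip.get_obs(); Rt=Rface('knob'); print((Rt.T@(o["position"]-np.array([0.5287,-0.2157,0.1976]))*1e3).round(1),(Rt.T@o["ft_force"]).round(1))
print(((Rt.T@(o["position"]-W(0,0,0)))*1e3).round(1))
E
```

```text
[ 0.4 86.  -1.6] [-9.   0.5 31.1]
[ 22.4  67.4 -36.5]
```

>>> jog_arm(deltas=[{"gripper": 0.15,"offset": [0,0.002,0.001],"rotation": [0,0,0]},{"gripper": 0.15,"offset": [0,0.002,0.001],"rotation": [0,0,0]},{"gripper": 0.15,"offset": [0,0,0],"rotation": [0,0,0]}])

```text
clock: 5.45
position: [0.5353, -0.1268, 0.1984]
ee_rot: [0.041, 0.953, -0.013, 0.301]
ft_force: [-19.8, 1.6, 18.0]
grip_width: 0.298
grasp_force: 34.8
```

```bash
python3 - <<'E'
from h import *
o=manip.get_obs(); Rt=Rface('knob'); print((Rt.T@o["ft_force"]).round(1))
print(((Rt.T@(o["position"]-W(0,0,0)))*1e3).round(1))
E
```

```text
[  6.   -0.1 -26.2]
[ 22.4  70.6 -36.1]
```

>>> jog_arm(deltas=[{"gripper": 0.15,"offset": [0,0.001,-0.001],"rotation": [0,0,0]},{"gripper": 0.15,"offset": [0,0.001,0],"rotation": [0,0,0]},{"gripper": 0.15,"offset": [0,0,0],"rotation": [0,0,0]}])

```text
clock: 5.75
position: [0.5353, -0.1246, 0.1985]
ee_rot: [0.04, 0.953, -0.013, 0.301]
ft_force: [1.2, 0.2, 1.9]
grip_width: 0.298
grasp_force: 31.6
```

```bash
python3 - <<'E'
from h import *
o=manip.get_obs(); Rt=Rface('knob'); print((Rt.T@o["ft_force"]).round(1))
print(((Rt.T@(o["position"]-W(0,0,0)))*1e3).round(1))
E
```

```text
[-2.   0.3 -0.9]
[ 22.4  72.8 -36.3]
```

>>> jog_arm(deltas=[{"gripper": 0.15,"offset": [0,0.002,0],"rotation": [0,0,0]},{"gripper": 0.15,"offset": [0,0.001,0],"rotation": [0,0,0]},{"gripper": 0.15,"offset": [0,0,0],"rotation": [0,0,0]}])

```text
clock: 6.05
position: [0.5354, -0.1237, 0.1985]
ee_rot: [0.041, 0.953, -0.014, 0.301]
ft_force: [0.5, -9.9, 2.2]
grip_width: 0.293
grasp_force: 31.6
```

```bash
python3 - <<'E'
from h import *
o=manip.get_obs(); Rt=Rface('knob'); print((Rt.T@o["ft_force"]).round(1))
print(((Rt.T@(o["position"]-W(0,0,0)))*1e3).round(1))
E
```

```text
[-2.3 -9.9 -1.1]
[ 22.3  73.7 -36.3]
```

```bash
sed -i 's/^H=.*/H=np.array([.6246,-.2021,-.0838])/' h.py; cat >> h.py <<'E'
def rows(p0,R0,p1,R1,N,g):
    import json
    rv=R.from_matrix(R0.T@R1).as_rotvec(); d=(np.array(p1)-p0)/N; L=[]
    for k in range(N):
        Rk=R0@R.from_rotvec(rv*k/N).as_matrix()
        L.append({"gripper":g,"offset":(Rk.T@d).round(3).tolist(),"rotation":np.degrees(rv/N).round(2).tolist()})
    print(json.dumps(L))
E
python3 - <<'E'
from h import *
o=manip.get_obs();R0=R.from_quat(o["ee_rot"]).as_matrix()
p0=o["position"]-R0[:,2]*.12
rows(p0,R0,[.457,.366,.24],down(np.pi/2-.2713),14,.8)
E
```

```text
[{"gripper": 0.8, "offset": [0.005, 0.034, 0.001], "rotation": [2.19, 1.83, 6.93]}, {"gripper": 0.8, "offset": [0.009, 0.033, 0.0], "rotation": [2.19, 1.83, 6.93]}, {"gripper": 0.8, "offset": [0.013, 0.032, -0.001], "rotation": [2.19, 1.83, 6.93]}, {"gripper": 0.8, "offset": [0.017, 0.03, -0.002], "rotation": [2.19, 1.83, 6.93]}, {"gripper": 0.8, "offset": [0.021, 0.028, -0.002], "rotation": [2.19, 1.83, 6.93]}, {"gripper": 0.8, "offset": [0.024, 0.025, -0.002], "rotation": [2.19, 1.83, 6.93]}, {"gripper": 0.8, "offset": [0.027, 0.022, -0.002], "rotation": [2.19, 1.83, 6.93]}, {"gripper": 0.8, "offset": [0.029, 0.018, -0.002], "rotation": [2.19, 1.83, 6.93]}, {"gripper": 0.8, "offset": [0.032, 0.015, -0.002], "rotation": [2.19, 1.83, 6.93]}, {"gripper": 0.8, "offset": [0.033, 0.011, -0.001], "rotation": [2.19, 1.83, 6.93]}, {"gripper": 0.8, "offset": [0.034, 0.006, -0.001], "rotation": [2.19, 1.83, 6.93]}, {"gripper": 0.8, "offset": [0.035, 0.002, 0.0], "rotation": [2.19, 1.83, 6.93]}, {"gripper": 0.8, "offset": [0.035, -0.002, 0.001], "rotation": [2.19, 1.83, 6.93]}, {"gripper": 0.8, "offset": [0.034, -0.006, 0.003], "rotation": [2.19, 1.83, 6.93]}]
```

>>> jog_arm(deltas=[{"gripper": 0.8,"offset": [0,0,0],"rotation": [0,0,0]},{"gripper": 0.8,"offset": [0,0,0],"rotation": [0,0,0]},{"gripper": 0.8,"offset": [0,0,0],"rotation": [0,0,0]},{"gripper": 0.8,"offset": [0,0,0],"rotation": [0,0,0]},{"gripper": 0.8,"offset": [0,0,-0.04],"rotation": [0,0,0]},{"gripper": 0.8,"offset": [0,0,-0.04],"rotation": [0,0,0]},{"gripper": 0.8,"offset": [0,0,-0.04],"rotation": [0,0,0]}])

```text
clock: 6.75
position: [0.4657, -0.1154, 0.2964]
ee_rot: [0.04, 0.953, -0.013, 0.299]
ft_force: [-54.3, 25.0, 42.3]
grip_width: 0.797
grasp_force: 0.0
```

>>> jog_arm(deltas=[{"gripper": 0.8,"offset": [0,0,0],"rotation": [0,0,0]}])

```text
clock: 6.85
position: [0.4669, -0.1156, 0.2978]
ee_rot: [0.04, 0.953, -0.014, 0.3]
ft_force: [0.1, -0.5, 0.4]
grip_width: 0.805
grasp_force: 0.0
```

```bash
python3 - <<'E'
from h import *
o=manip.get_obs()
K,T=cam("top"); b=imaging.camera("top")
cv2.imwrite("pics/t2.png",cv2.resize(b[110:260,150:410],(780,450),interpolation=cv2.INTER_CUBIC))
E
```

```text
(no output)
```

View pics/t2.png

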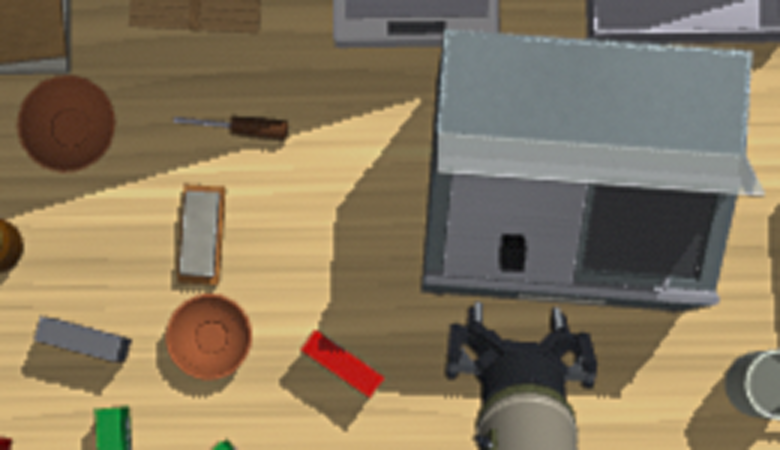

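The cover is fully open, with the dark flap exposed at (590–715, 190–280). The arm is clear, so the force spike came only from the abrupt stop. Moving over to the cassette now.

>>> jog_arm(deltas=[{"gripper": 0.8,"offset": [0.005,0.034,0.001],"rotation": [2.19,1.83,6.93]},{"gripper": 0.8,"offset": [0.009,0.033,0.0],"rotation": [2.19,1.83,6.93]},{"gripper": 0.8,"offset": [0.013,0.032,-0.001],"rotation": [2.19,1.83,6.93]},{"gripper": 0.8,"offset": [0.017,0.03,-0.002],"rotation": [2.19,1.83,6.93]},{"gripper": 0.8,"offset": [0.021,0.028,-0.002],"rotation": [2.19,1.83,6.93]},{"gripper": 0.8,"offset": [0.024,0.025,-0.002],"rotation": [2.19,1.83,6.93]},{"gripper": 0.8,"offset": [0.027,0.022,-0.002],"rotation": [2.19,1.83,6.93]},{"gripper": 0.8,"offset": [0.029,0.018,-0.002],"rotation": [2.19,1.83,6.93]},{"gripper": 0.8,"offset": [0.032,0.015,-0.002],"rotation": [2.19,1.83,6.93]},{"gripper": 0.8,"offset": [0.033,0.011,-0.001],"rotation": [2.19,1.83,6.93]},{"gripper": 0.8,"offset": [0.034,0.006,-0.001],"rotation": [2.19,1.83,6.93]},{"gripper": 0.8,"offset": [0.035,0.002,0.0],"rotation": [2.19,1.83,6.93]},{"gripper": 0.8,"offset": [0.035,-0.002,0.001],"rotation": [2.19,1.83,6.93]},{"gripper": 0.8,"offset": [0.034,-0.006,0.003],"rotation": [2.19,1.83,6.93]},{"gripper": 0.8,"offset": [0,0,0],"rotation": [0,0,0]},{"gripper": 0.8,"offset": [0,0,0],"rotation": [0,0,0]}])

```text
clock: 8.5
position: [0.4471, 0.3608, 0.2381]
ee_rot: [0.788, 0.616, -0.001, 0.003]
ft_force: [-0.2, -0.1, -0.3]
grip_width: 0.797
grasp_force: 0.0
```

```bash
python3 - <<'E'
from h import *
o=manip.get_obs(); im=imaging.camera("wrist").copy()
print(o["joint_pos"])
plan([.457,.366,.037],down(np.pi/2-.2713),o)
K,T=cam("wrist",o); cv2.imwrite("pics/w2raw.png",im)
np.savez("w2.npz",K=K,T=T)
C=np.array([[.015,.05,.06],[.015,-.05,.06],[-.015,-.05,.06],[-.015,.05,.06]])
q=proj(pose([.4569,.3663,-.2713],C),K,T); print(q)
cv2.polylines(im,[q.round().astype(int)],True,(0,0,255),1)
cv2.imwrite("pics/w2.png",cv2.resize(im,(784,588)))
E
```

```text
[-0.2767  0.2782 -0.5807  1.5777  0.161   1.3362 -1.1225]
rot deg [0.17 0.33 1.53] | shift before rot [  8.6   7.7 201.1] after rot [  7.7   8.1 201.1] mm | world [0.457, 0.366, 0.037]
[[301.0167 135.3534]
 [296.3943 230.4088]
 [268.6131 229.7811]
 [270.2879 134.5689]]
```

View pics/w2.png

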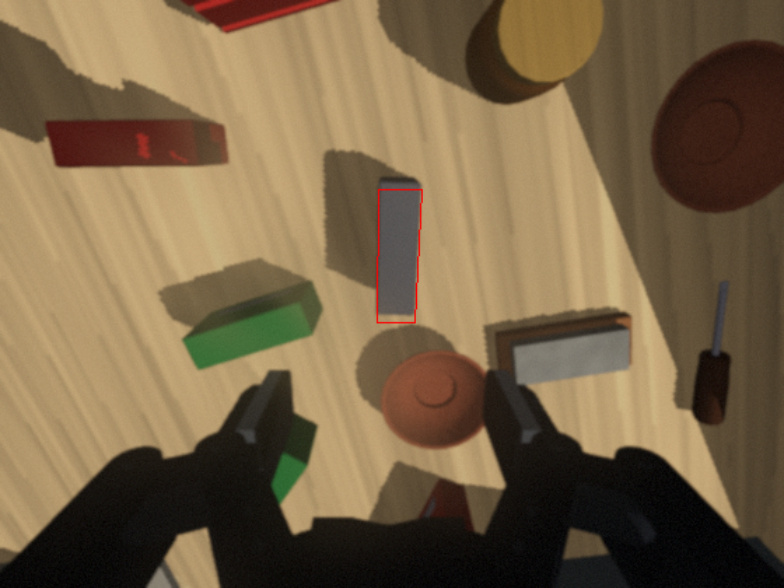

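The cassette's top face lies at (380–420, 186–314), about 4.5 mm further along its long axis than predicted, and its lateral position agrees. Descending and grasping with that correction.

>>> jog_arm(deltas=[{"gripper": 0.8,"offset": [0.006,0.004,0.02],"rotation": [0.17,0.33,1.53]},{"gripper": 0.8,"offset": [0.006,0.004,0.04],"rotation": [0,0,0]},{"gripper": 0.8,"offset": [0,0,0.04],"rotation": [0,0,0]},{"gripper": 0.8,"offset": [0,0,0.04],"rotation": [0,0,0]},{"gripper": 0.8,"offset": [0,0,0.03],"rotation": [0,0,0]},{"gripper": 0.8,"offset": [0,0,0.02],"rotation": [0,0,0]},{"gripper": 0.8,"offset": [0,0,0.008],"rotation": [0,0,0]},{"gripper": 0.8,"offset": [0,0,0],"rotation": [0,0,0]},{"gripper": 0.2,"offset": [0,0,0],"rotation": [0,0,0]},{"gripper": 0.2,"offset": [0,0,0],"rotation": [0,0,0]},{"gripper": 0.2,"offset": [0,0,0],"rotation": [0,0,0]},{"gripper": 0.2,"offset": [0,0,0],"rotation": [0,0,0]},{"gripper": 0.2,"offset": [0,0,0],"rotation": [0,0,0]},{"gripper": 0.2,"offset": [0,0,0],"rotation": [0,0,0]}], newtons=60)

```text
clock: 9.95
position: [0.4589, 0.3708, 0.0425]
ee_rot: [0.797, 0.604, 0.001, -0.0]
ft_force: [-1.6, -1.3, 5.9]
grip_width: 0.343
grasp_force: 58.9
```

>>> jog_arm(deltas=[{"gripper": 0.2,"offset": [0,0,-0.01],"rotation": [0,0,0]},{"gripper": 0.2,"offset": [0,0,-0.03],"rotation": [0,0,0]},{"gripper": 0.2,"offset": [0,0,-0.045],"rotation": [0,0,0]},{"gripper": 0.2,"offset": [0,0,-0.045],"rotation": [0,0,0]},{"gripper": 0.2,"offset": [0,0,-0.045],"rotation": [0,0,0]},{"gripper": 0.2,"offset": [0,0,-0.045],"rotation": [0,0,0]},{"gripper": 0.2,"offset": [0,0,-0.045],"rotation": [0,0,0]},{"gripper": 0.2,"offset": [0,0,-0.03],"rotation": [0,0,0]},{"gripper": 0.2,"offset": [0,0,0],"rotation": [0,0,0]}])

```text
clock: 10.85
position: [0.4586, 0.3711, 0.3416]
ee_rot: [0.797, 0.604, 0.004, -0.0]
ft_force: [-0.0, 0.6, -2.9]
grip_width: 0.338
grasp_force: 60.2
```

```bash
python3 - <<'E'
from h import *
o=manip.get_obs();R0=R.from_quat(o["ee_rot"]).as_matrix(); print(o["joint_pos"],o["grip_width"])
rows(o["position"],R0,W(-.01,-.075,.17),Rface('drop'),16,.2)
E
```

```text
[-0.2903  0.2668 -0.5836  1.375   0.1472  1.534  -1.1346] 0.33842704570008336
[{"gripper": 0.2, "offset": [-0.038, 0.011, 0.001], "rotation": [-2.16, 0.18, -0.66]}, {"gripper": 0.2, "offset": [-0.038, 0.01, 0.002], "rotation": [-2.16, 0.18, -0.66]}, {"gripper": 0.2, "offset": [-0.038, 0.01, 0.002], "rotation": [-2.16, 0.18, -0.66]}, {"gripper": 0.2, "offset": [-0.039, 0.009, 0.002], "rotation": [-2.16, 0.18, -0.66]}, {"gripper": 0.2, "offset": [-0.039, 0.009, 0.002], "rotation": [-2.16, 0.18, -0.66]}, {"gripper": 0.2, "offset": [-0.039, 0.008, 0.003], "rotation": [-2.16, 0.18, -0.66]}, {"gripper": 0.2, "offset": [-0.039, 0.007, 0.003], "rotation": [-2.16, 0.18, -0.66]}, {"gripper": 0.2, "offset": [-0.039, 0.007, 0.003], "rotation": [-2.16, 0.18, -0.66]}, {"gripper": 0.2, "offset": [-0.039, 0.006, 0.003], "rotation": [-2.16, 0.18, -0.66]}, {"gripper": 0.2, "offset": [-0.039, 0.006, 0.003], "rotation": [-2.16, 0.18, -0.66]}, {"gripper": 0.2, "offset": [-0.039, 0.005, 0.003], "rotation": [-2.16, 0.18, -0.66]}, {"gripper": 0.2, "offset": [-0.039, 0.005, 0.003], "rotation": [-2.16, 0.18, -0.66]}, {"gripper": 0.2, "offset": [-0.039, 0.004, 0.003], "rotation": [-2.16, 0.18, -0.66]}, {"gripper": 0.2, "offset": [-0.039, 0.003, 0.003], "rotation": [-2.16, 0.18, -0.66]}, {"gripper": 0.2, "offset": [-0.039, 0.003, 0.003], "rotation": [-2.16, 0.18, -0.66]}, {"gripper": 0.2, "offset": [-0.039, 0.002, 0.003], "rotation": [-2.16, 0.18, -0.66]}]
```

>>> jog_arm(deltas=[{"gripper": 0.2,"offset": [-0.038,0.011,0.001],"rotation": [-2.16,0.18,-0.66]},{"gripper": 0.2,"offset": [-0.038,0.01,0.002],"rotation": [-2.16,0.18,-0.66]},{"gripper": 0.2,"offset": [-0.038,0.01,0.002],"rotation": [-2.16,0.18,-0.66]},{"gripper": 0.2,"offset": [-0.039,0.009,0.002],"rotation": [-2.16,0.18,-0.66]},{"gripper": 0.2,"offset": [-0.039,0.009,0.002],"rotation": [-2.16,0.18,-0.66]},{"gripper": 0.2,"offset": [-0.039,0.008,0.003],"rotation": [-2.16,0.18,-0.66]},{"gripper": 0.2,"offset": [-0.039,0.007,0.003],"rotation": [-2.16,0.18,-0.66]},{"gripper": 0.2,"offset": [-0.039,0.007,0.003],"rotation": [-2.16,0.18,-0.66]},{"gripper": 0.2,"offset": [-0.039,0.006,0.003],"rotation": [-2.16,0.18,-0.66]},{"gripper": 0.2,"offset": [-0.039,0.006,0.003],"rotation": [-2.16,0.18,-0.66]},{"gripper": 0.2,"offset": [-0.039,0.005,0.003],"rotation": [-2.16,0.18,-0.66]},{"gripper": 0.2,"offset": [-0.039,0.005,0.003],"rotation": [-2.16,0.18,-0.66]},{"gripper": 0.2,"offset": [-0.039,0.004,0.003],"rotation": [-2.16,0.18,-0.66]},{"gripper": 0.2,"offset": [-0.039,0.003,0.003],"rotation": [-2.16,0.18,-0.66]},{"gripper": 0.2,"offset": [-0.039,0.003,0.003],"rotation": [-2.16,0.18,-0.66]},{"gripper": 0.2,"offset": [-0.039,0.002,0.003],"rotation": [-2.16,0.18,-0.66]},{"gripper": 0.2,"offset": [0,0,0],"rotation": [0,0,0]},{"gripper": 0.2,"offset": [0,0,0],"rotation": [0,0,0]}])

```text
clock: 12.65
position: [0.4551, -0.2624, 0.3125]
ee_rot: [0.703, 0.646, 0.199, 0.22]
ft_force: [0.4, 0.7, -3.1]
grip_width: 0.344
grasp_force: 60.2
```

```bash
python3 - <<'E'
from h import *
o=manip.get_obs(); im=imaging.camera("wrist").copy()
print(o["joint_pos"])
plan(W(-.01,-.075,.10),Rface('drop'),o)
K,T=cam("wrist",o)
h=lambda u,y,n:tuple(int(round(v)) for v in proj(W(u,y,n)[None],K,T)[0])
def poly(P,c): 
    for a,b in zip(P,P[1:]+P[:1]): cv2.line(im,h(*a),h(*b),c,1)
poly([(-.06,-.14,0),(.06,-.14,0),(.06,-.01,0),(-.06,-.01,0)],(255,0,255))
poly([(-.09,-.16,0),(.09,-.16,0),(.09,.16,0),(-.09,.16,0)],(0,255,255))
poly([(-.069,-.001,.013),(.069,-.001,.013),(.069,.141,.013),(-.069,.141,.013)],(0,255,0))
# cassette outline in tool coords (lower edge 42.5 ahead)
Tt=np.eye(4);Tt[:3,:3]=R.from_quat(o["ee_rot"]).as_matrix();Tt[:3,3]=o["position"]
for z in(.0425,-.0175):
    C=np.array([[.05,.015,z,1],[.05,-.015,z,1],[-.05,-.015,z,1],[-.05,.015,z,1]])@Tt.T
    cv2.polylines(im,[proj(C[:,:3],K,T).round().astype(int)],True,(0,0,255),1)
cv2.imwrite("pics/w3.png",cv2.resize(im,(784,588)))
E
```

```text
[ 0.1156 -0.3354  0.4036  2.0726 -0.1569  0.8335  0.5235]
rot deg [-0.47  0.29  0.01] | shift before rot [-0.4  3.6 68.9] after rot [-0.8  3.  68.9] mm | world [ 0.4969 -0.2666  0.2578]
```

View pics/w3.png

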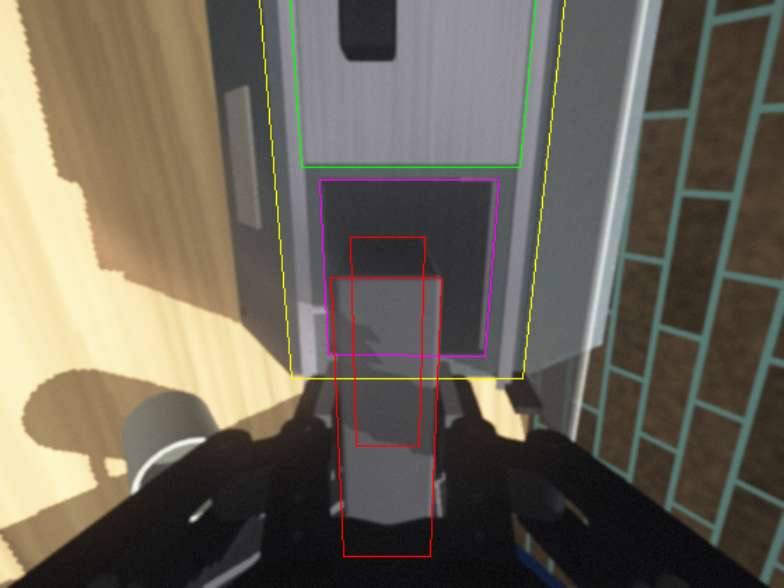

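The opening overlay matches the picture, and the held cassette's near end is at (330–440, 278) as predicted. Going in along the normal, slowing at the flap.

>>> jog_arm(deltas=[{"gripper": 0.2,"offset": [0,0.001,0.025],"rotation": [-0.2,0.1,0]},{"gripper": 0.2,"offset": [0,0.001,0.035],"rotation": [-0.2,0.1,0]},{"gripper": 0.2,"offset": [0,0.001,0.03],"rotation": [0,0,0]},{"gripper": 0.2,"offset": [0,0,0.025],"rotation": [0,0,0]},{"gripper": 0.2,"offset": [0,0,0.015],"rotation": [0,0,0]},{"gripper": 0.2,"offset": [0,0,0.01],"rotation": [0,0,0]},{"gripper": 0.2,"offset": [0,0,0.01],"rotation": [0,0,0]},{"gripper": 0.2,"offset": [0,0,0],"rotation": [0,0,0]}])

```text
clock: 13.5
position: [0.5445, -0.2681, 0.1913]
ee_rot: [0.701, 0.647, 0.203, 0.221]
ft_force: [-2.9, 1.9, -2.4]
grip_width: 0.343
grasp_force: 60.6
```

```bash
python3 - <<'E'
from h import *
o=manip.get_obs(); plan(W(-.01,-.075,-.043),Rface('drop'),o); print((Rface('drop').T@o["ft_force"]).round(1),o["grip_width"],o["joint_pos"])
E
```

```text
rot deg [-0.07 -0.01  0.22] | shift before rot [-2.5 -0.7 61.3] after rot [-2.5 -0.8 61.3] mm | world [ 0.5787 -0.2735  0.1407]
[ 1.7 -3.9  0.2] 0.3427089426679005 [-0.0089 -0.0081  0.5267  2.0964 -0.4809  0.5395  0.7902]
```

>>> jog_arm(deltas=[{"gripper": 0.2,"offset": [-0.001,0,0.01],"rotation": [0,0,0]},{"gripper": 0.2,"offset": [-0.001,0,0.012],"rotation": [0,0,0]},{"gripper": 0.2,"offset": [0,0,0.012],"rotation": [0,0,0]},{"gripper": 0.2,"offset": [0,-0.001,0.012],"rotation": [0,0,0]},{"gripper": 0.2,"offset": [0,0,0.01],"rotation": [0,0,0]},{"gripper": 0.2,"offset": [0,0,0.005],"rotation": [0,0,0]},{"gripper": 0.2,"offset": [0,0,0],"rotation": [0,0,0]},{"gripper": 0.2,"offset": [0,0,0],"rotation": [0,0,0]}])

```text
clock: 14.3
position: [0.5775, -0.2746, 0.1419]
ee_rot: [0.701, 0.646, 0.203, 0.222]
ft_force: [-3.5, 0.1, -4.7]
grip_width: 0.34
grasp_force: 60.5
```

```bash
python3 - <<'E'
from h import *
o=manip.get_obs(); plan(W(-.01,-.075,-.043),Rface('drop'),o); print((Rface('drop').T@o["ft_force"]).round(1),o["grip_width"],o["joint_pos"])
E
```

```text
rot deg [-0.01  0.06  0.12] | shift before rot [1.2 0.2 1.6] after rot [1.2 0.2 1.6] mm | world [ 0.5787 -0.2735  0.1407]
[-0.2 -5.6  1.8] 0.34020460698189836 [ 0.0176  0.152   0.5074  2.0711 -0.7298  0.4683  0.9991]
```

>>> jog_arm(deltas=[{"gripper": 0.7,"offset": [0,0,0],"rotation": [0,0,0]},{"gripper": 0.7,"offset": [0,0,0],"rotation": [0,0,0]},{"gripper": 0.7,"offset": [0,0,0],"rotation": [0,0,0]},{"gripper": 0.7,"offset": [0,0,0],"rotation": [0,0,0]},{"gripper": 0.7,"offset": [0,0,0],"rotation": [0,0,0]},{"gripper": 0.7,"offset": [0,0,0],"rotation": [0,0,0]},{"gripper": 0.7,"offset": [0,0,0],"rotation": [0,0,0]},{"gripper": 0.7,"offset": [0,0,0],"rotation": [0,0,0]}])

```text
clock: 15.1
position: [0.5824, -0.2765, 0.1484]
ee_rot: [0.7, 0.645, 0.206, 0.227]
ft_force: [2.6, 1.0, 16.9]
grip_width: 0.697
grasp_force: 10.0
```

```bash
python3 - <<'E'
from h import *
o=manip.get_obs(); print((Rface('drop').T@o["ft_force"]).round(1))
cv2.imwrite("pics/w4.png",imaging.camera("wrist"))
E
```

```text
[  1.2  11.7 -12.4]
```

View pics/w4.png

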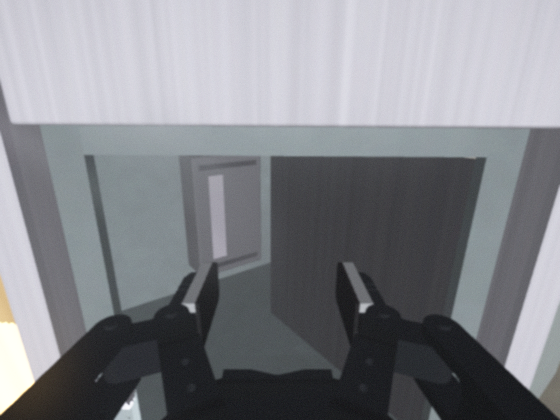

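The picture shows the cassette lying in the bin at about (225,215), with the upper finger at (355,300) still holding the flap off. The force suggests a finger is resting on the opening's lower edge, so I'll ease up-slope and then withdraw.

>>> jog_arm(deltas=[{"gripper": 0.6,"offset": [0,0.003,-0.002],"rotation": [0,0,0]},{"gripper": 0.6,"offset": [0,0.003,-0.008],"rotation": [0,0,0]},{"gripper": 0.6,"offset": [0,0,-0.015],"rotation": [0,0,0]},{"gripper": 0.6,"offset": [0,0,-0.025],"rotation": [0,0,0]},{"gripper": 0.6,"offset": [0,0,-0.03],"rotation": [0,0,0]},{"gripper": 0.6,"offset": [0,0,-0.035],"rotation": [0,0,0]},{"gripper": 0.6,"offset": [0,0,-0.035],"rotation": [0,0,0]},{"gripper": 0.6,"offset": [0,0,-0.03],"rotation": [0,0,0]},{"gripper": 0.6,"offset": [0,0,-0.015],"rotation": [0,0,0]},{"gripper": 0.6,"offset": [0,0,0],"rotation": [0,0,0]},{"gripper": 0.6,"offset": [0,0,0],"rotation": [0,0,0]}])

```text
clock: 16.25
position: [0.4718, -0.266, 0.3061]
ee_rot: [0.701, 0.646, 0.204, 0.224]
ft_force: [1.0, 0.4, -0.2]
grip_width: 0.597
grasp_force: 0.0
```

```bash
python3 - <<'E'
from h import *
o=manip.get_obs(); print(o["ft_force"]); cv2.imwrite("pics/w5.png",imaging.camera("wrist"))
R0=R.from_quat(o["ee_rot"]).as_matrix()
plan(W(-.025,.0685,.14),Rface('knob'),o)
rows(o["position"],R0,W(-.0235,.070,.14),Rface('knob'),12,1)
E
```

```text
[ 1.0148  0.3929 -0.2215]
rot deg [  0.04   0.26 -89.89] | shift before rot [145.  -21.9  13.5] after rot [ 22.1 145.   13.9] mm | world [ 0.4738 -0.1207  0.282 ]
[{"gripper": 1, "offset": [0.012, -0.002, 0.001], "rotation": [0.0, 0.02, -7.49]}, {"gripper": 1, "offset": [0.012, -0.0, 0.001], "rotation": [0.0, 0.02, -7.49]}, {"gripper": 1, "offset": [0.012, 0.002, 0.001], "rotation": [0.0, 0.02, -7.49]}, {"gripper": 1, "offset": [0.012, 0.003, 0.001], "rotation": [0.0, 0.02, -7.49]}, {"gripper": 1, "offset": [0.011, 0.005, 0.001], "rotation": [0.0, 0.02, -7.49]}, {"gripper": 1, "offset": [0.011, 0.006, 0.001], "rotation": [0.0, 0.02, -7.49]}, {"gripper": 1, "offset": [0.01, 0.007, 0.001], "rotation": [0.0, 0.02, -7.49]}, {"gripper": 1, "offset": [0.009, 0.009, 0.001], "rotation": [0.0, 0.02, -7.49]}, {"gripper": 1, "offset": [0.008, 0.01, 0.001], "rotation": [0.0, 0.02, -7.49]}, {"gripper": 1, "offset": [0.006, 0.011, 0.001], "rotation": [0.0, 0.02, -7.49]}, {"gripper": 1, "offset": [0.005, 0.011, 0.001], "rotation": [0.0, 0.02, -7.49]}, {"gripper": 1, "offset": [0.003, 0.012, 0.001], "rotation": [0.0, 0.02, -7.49]}]
```

View pics/w5.png

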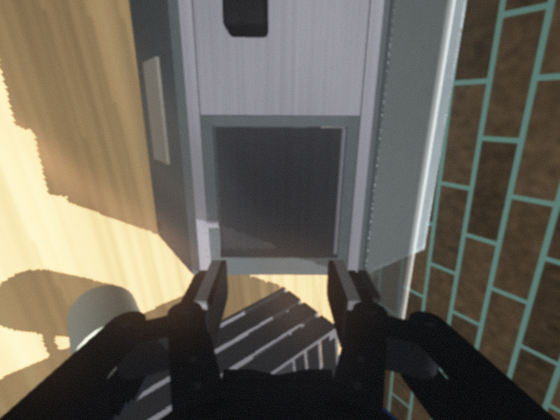

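The flap at (215–345, 127–257) is shut and nothing is caught. Now turning to the knob.

>>> jog_arm(deltas=[{"gripper": 1,"offset": [0.012,-0.002,0.001],"rotation": [0,0.02,-7.49]},{"gripper": 1,"offset": [0.012,0,0.001],"rotation": [0,0.02,-7.49]},{"gripper": 1,"offset": [0.012,0.002,0.001],"rotation": [0,0.02,-7.49]},{"gripper": 1,"offset": [0.012,0.003,0.001],"rotation": [0,0.02,-7.49]},{"gripper": 1,"offset": [0.011,0.005,0.001],"rotation": [0,0.02,-7.49]},{"gripper": 1,"offset": [0.011,0.006,0.001],"rotation": [0,0.02,-7.49]},{"gripper": 1,"offset": [0.01,0.007,0.001],"rotation": [0,0.02,-7.49]},{"gripper": 1,"offset": [0.009,0.009,0.001],"rotation": [0,0.02,-7.49]},{"gripper": 1,"offset": [0.008,0.01,0.001],"rotation": [0,0.02,-7.49]},{"gripper": 1,"offset": [0.006,0.011,0.001],"rotation": [0,0.02,-7.49]},{"gripper": 1,"offset": [0.005,0.011,0.001],"rotation": [0,0.02,-7.49]},{"gripper": 1,"offset": [0.003,0.012,0.001],"rotation": [0,0.02,-7.49]},{"gripper": 1,"offset": [0,0,0],"rotation": [0,0,0]},{"gripper": 1,"offset": [0,0,0],"rotation": [0,0,0]}])

```text
clock: 17.7
position: [0.4741, -0.1188, 0.283]
ee_rot: [0.041, 0.953, -0.012, 0.299]
ft_force: [-0.0, 0.0, 0.5]
grip_width: 1.001
grasp_force: 0.0
```

```bash
python3 - <<'E'
from h import *
o=manip.get_obs(); Rt=Rface('knob'); print(o["joint_pos"])
plan([0.5354,-0.1237,0.1985],Rt,o)
E
```

```text
[-0.227  -0.4709  0.315   2.2272  0.1904  0.7605  1.487 ]
rot deg [ 0.05 -0.16 -0.17] | shift before rot [ -2.1   0.2 104.5] after rot [ -1.8   0.3 104.5] mm | world [0.5354, -0.1237, 0.1985]
```

>>> jog_arm(deltas=[{"gripper": 1,"offset": [-0.001,0,0.02],"rotation": [0,0,0]},{"gripper": 1,"offset": [-0.001,0,0.035],"rotation": [0,0,0]},{"gripper": 1,"offset": [0,0,0.03],"rotation": [0,0,0]},{"gripper": 1,"offset": [0,0,0.018],"rotation": [0,0,0]},{"gripper": 1,"offset": [0,0,0],"rotation": [0,0,0]},{"gripper": 0.15,"offset": [0,0,0],"rotation": [0,0,0]},{"gripper": 0.15,"offset": [0,0,0],"rotation": [0,0,0]},{"gripper": 0.15,"offset": [0,0,0],"rotation": [0,0,0]},{"gripper": 0.15,"offset": [0,0,0],"rotation": [0,0,0]},{"gripper": 0.15,"offset": [0,0,0],"rotation": [0,0,0]},{"gripper": 0.15,"offset": [0,0,0],"rotation": [0,0,0]}], newtons=30)

```text
clock: 18.8
position: [0.5345, -0.124, 0.2014]
ee_rot: [0.04, 0.953, -0.012, 0.3]
ft_force: [-8.4, 2.1, 8.2]
grip_width: 0.297
grasp_force: 33.9
```

>>> jog_arm(deltas=[{"gripper": 0.15,"offset": [0,-0.004,0],"rotation": [0,0,0]},{"gripper": 0.15,"offset": [0,-0.01,0],"rotation": [0,0,0]},{"gripper": 0.15,"offset": [0,-0.015,0],"rotation": [0,0,0]},{"gripper": 0.15,"offset": [0,-0.015,0],"rotation": [0,0,0]},{"gripper": 0.15,"offset": [0,-0.015,0],"rotation": [0,0,0]},{"gripper": 0.15,"offset": [0,-0.015,0],"rotation": [0,0,0]},{"gripper": 0.15,"offset": [0,-0.015,0],"rotation": [0,0,0]},{"gripper": 0.15,"offset": [0,-0.015,0],"rotation": [0,0,0]},{"gripper": 0.15,"offset": [0,-0.01,0],"rotation": [0,0,0]},{"gripper": 0.15,"offset": [0,-0.006,0],"rotation": [0,0,0]},{"gripper": 0.15,"offset": [0,0,0],"rotation": [0,0,0]}])

```text
clock: 19.9
position: [0.5237, -0.2454, 0.2013]
ee_rot: [0.041, 0.953, -0.012, 0.3]
ft_force: [-21.6, 1.0, 17.7]
grip_width: 0.298
grasp_force: 35.7
```

```bash
python3 - <<'E'
from h import *
o=manip.get_obs(); Rt=Rface('knob'); print((Rt.T@o["ft_force"]).round(1))
print(((Rt.T@(o["position"]-np.array([0.5354,-0.1237,0.1985])))*1e3).round(1))
E
```

```text
[  7.6  -0.8 -26.9]
[  -0.4 -122.3   -3.1]
```

>>> jog_arm(deltas=[{"gripper": 0.15,"offset": [0,-0.004,-0.001],"rotation": [0,0,0]},{"gripper": 0.15,"offset": [0,-0.005,0],"rotation": [0,0,0]},{"gripper": 0.15,"offset": [0,-0.005,0],"rotation": [0,0,0]},{"gripper": 0.15,"offset": [0,-0.005,0],"rotation": [0,0,0]},{"gripper": 0.15,"offset": [0,-0.004,0],"rotation": [0,0,0]},{"gripper": 0.15,"offset": [0,-0.001,0],"rotation": [0,0,0]},{"gripper": 0.15,"offset": [0,0,0],"rotation": [0,0,0]}])

```text
clock: 20.6
position: [0.5216, -0.2681, 0.2015]
ee_rot: [0.04, 0.953, -0.012, 0.3]
ft_force: [-6.8, 0.5, 4.9]
grip_width: 0.294
grasp_force: 33.6
```

```bash
python3 - <<'E'
from h import *
o=manip.get_obs(); Rt=Rface('knob'); print((Rt.T@o["ft_force"]).round(1))
print(((Rt.T@(o["position"]-np.array([0.5354,-0.1237,0.1985])))*1e3).round(1))
E
```

```text
[ 2.8 -0.1 -8. ]
[  -0.3 -145.1   -3.4]
```

Nearly home. I'll push on until the end stop answers.

>>> jog_arm(deltas=[{"gripper": 0.15,"offset": [0,-0.002,0],"rotation": [0,0,0]},{"gripper": 0.15,"offset": [0,-0.001,0],"rotation": [0,0,0]},{"gripper": 0.15,"offset": [0,0,0],"rotation": [0,0,0]}])

```text
clock: 20.9
position: [0.5216, -0.2684, 0.2013]
ee_rot: [0.039, 0.953, -0.01, 0.299]
ft_force: [-16.7, 13.9, 16.8]
grip_width: 0.301
grasp_force: 35.7
```

```bash
python3 - <<'E'
from h import *
o=manip.get_obs(); Rt=Rface('knob'); print((Rt.T@o["ft_force"]).round(1))
print(((Rt.T@(o["position"]-np.array([0.5354,-0.1237,0.1985])))*1e3).round(1))
E
```

```text
[  5.   12.5 -24. ]
[  -0.3 -145.4   -3.3]
```

The end stop answers with 12.5 N at 145.4 mm of travel, so the cover is home. Releasing and backing off.

>>> jog_arm(deltas=[{"gripper": 1,"offset": [0,0,0],"rotation": [0,0,0]},{"gripper": 1,"offset": [0,0.002,0],"rotation": [0,0,0]},{"gripper": 1,"offset": [0,0.001,0],"rotation": [0,0,0]},{"gripper": 1,"offset": [0,0,0],"rotation": [0,0,0]},{"gripper": 1,"offset": [0,0,0],"rotation": [0,0,0]},{"gripper": 1,"offset": [0,0,-0.015],"rotation": [0,0,0]},{"gripper": 1,"offset": [0,0,-0.03],"rotation": [0,0,0]},{"gripper": 1,"offset": [0,0,-0.035],"rotation": [0,0,0]},{"gripper": 1,"offset": [0,0,-0.03],"rotation": [0,0,0]},{"gripper": 1,"offset": [0,0,-0.015],"rotation": [0,0,0]},{"gripper": 1,"offset": [0,0,0],"rotation": [0,0,0]},{"gripper": 1,"offset": [0,0,0],"rotation": [0,0,0]}])

```text
clock: 22.1
position: [0.4506, -0.2616, 0.3032]
ee_rot: [0.04, 0.953, -0.012, 0.3]
ft_force: [-0.2, 0.7, -0.7]
grip_width: 0.999
grasp_force: 0.0
```

```bash
python3 - <<'E'
from h import *
o=manip.get_obs(); im=imaging.camera("wrist").copy(); K,T=cam("wrist",o); print(o["ft_force"])
for c in(0,.004,.013):
    q=proj(np.array([W(u,-.075+c+.071,.013) for u in(-.069,.069)]),K,T).round().astype(int)
    cv2.line(im,tuple(map(int,q[0])),tuple(map(int,q[1])),(0,255,0),1)
cv2.imwrite("pics/w6.png",im)
E
```

```text
[-0.1974  0.7424 -0.6785]
```

View pics/w6.png

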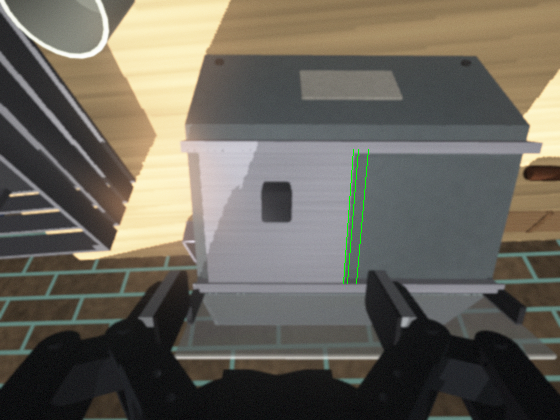

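The cover's edge sits on the 0 mm line at (352,150)–(345,283), so it is home and the arm is clear. Handing in.

```bash
python3 -c "
from workcell import workorder
print(workorder.hand_in())"
```

```text
the job is handed in; nothing more can be done
None
```

The job is handed in (no verdict came back): I opened the cover fully, dropped the cassette in through the flap and saw the flap shut, then slid the cover home to its end stop, in about 22 s of the 72 s allowed.

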